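# Turn the row of shoe lasts round on its way to the bay rack

## Task

Move the four wooden shoe lasts from the green drying rack into the four bays of the dark wooden rack, one to a bay and in reverse order: the last that now stands nearest the robot goes into the farthest bay, the next into the next, and the farthest one into the nearest bay. Set each down gently (not dropped), upright on the rack's floor between its dividers, lengthwise, with the heel at the heel board (touching it or up to about a finger's breadth clear) and the toe at the open end. Let none topple and leave the glue jar where it stands.

Things in the scene. Friction and masses are not known exactly. Their poses are not given: they have to be found in the camera images.
- last_a: The smallest of 4 loose wooden shoe lasts (mm): foot-shaped block 112 long, 80 high, 41 wide, 120 g. Origin: under the sole, below the centre of the upright stub; y to the toe, x across, z up. Heel ends at y -28, toe at 84. Grip the flat-sided stub, 34 (y) x 28 (x), from 45 to 80 up; before it the instep slopes down. Fingers fit before and behind the stub, not between lasts.
- last_b: The second smallest of 4 loose wooden shoe lasts (mm): foot-shaped block 122 long, 90 high, 43 wide, 150 g. Origin: under the sole, below the centre of the upright stub; y to the toe, x across, z up. Heel ends at y -30, toe at 92. Grip the flat-sided stub, 36 (y) x 29 (x), from 50 to 90 up; before it the instep slopes down. Fingers fit before and behind the stub, not between lasts.
- last_c: The second largest of 4 loose wooden shoe lasts (mm): foot-shaped block 132 long, 100 high, 45 wide, 180 g. Origin: under the sole, below the centre of the upright stub; y to the toe, x across, z up. Heel ends at y -33, toe at 99. Grip the flat-sided stub, 38 (y) x 30 (x), from 56 to 100 up; before it the instep slopes down. Fingers fit before and behind the stub, not between lasts.
- last_d: The largest of 4 loose wooden shoe lasts (mm): foot-shaped block 142 long, 110 high, 47 wide, 210 g. Origin: under the sole, below the centre of the upright stub; y to the toe, x across, z up. Heel ends at y -36, toe at 106. Grip the flat-sided stub, 40 (y) x 31 (x), from 62 to 110 up; before it the instep slopes down. Fingers fit before and behind the stub, not between lasts.
- seat_a: Fixed plywood seat board of last_a (smallest), 53 x 124 x 6 mm, on the green rack; the last stands on it at the start. Origin: underside, below the last's origin (within 5 mm); x along the row away from the robot, y to the toes. The seats lie on the green steel rack's deck, 45 above the table. The rack stands left or right of the robot's forward line.
- seat_b: Fixed plywood seat board of last_b (second smallest), 55 x 134 x 6 mm, on the green rack; the last stands on it at the start. Origin: underside, below the last's origin (within 5 mm); x along the row away from the robot, y to the toes. Seats are 70 apart along x. Which is where changes from start to start.
- seat_c: Fixed plywood seat board of last_c (second largest), 57 x 144 x 6 mm, on the green rack; the last stands on it at the start. Origin: underside, below the last's origin (within 5 mm); x along the row away from the robot, y to the toes. The green rack's deck is 300 (x) by 185 (y), turned at most 0.2 rad.
- seat_d: Fixed plywood seat board of last_d (largest), 59 x 154 x 6 mm, on the green rack; the last stands on it at the start. Origin: underside, below the last's origin (within 5 mm); x along the row away from the robot, y to the toes. The board stays behind and marks where the last stood.
- bay_rack: Fixed dark wooden rack (mm), on the other side from the green one. Origin: underside, on the table; x along the row, away from the robot. Floor 22 up. 4 bays: centres (for a last's origin) at x -105 (nearest), -35, 35, 105 (farthest), y 0; 67 wide, dividers 3 thick, 10 high. Heel board at the -y end: inner face at y -45, 25 above the floor; open at y 130, the toe end. Turned at most 0.2 rad.
- glue_jar: Bystander: closed glue jar with a red cap, 72 mm in diameter, 85 mm high, 300 g, loose, on the table beyond the far ends of the racks. Origin at the centre of its underside, z up.
Things that resemble listed ones, but are neither listed nor needed, are in the scene too. Leave any blue or pink look-alike of the last_b alone.

How it is judged:
At the end, for the whole second after the job is handed in: Each last stands in a bay, in reverse of the seat boards' order: origin within 14 mm of the bay centre along the row, from 20 mm behind to 16 mm ahead lengthwise, sole within 5 mm of the rack floor, upright within 0.12 rad, in line within 0.25 rad, at rest (y of last_a in the frame of bay_rack between -0.02 and 0.016 m and z of last_a in the frame of bay_rack between 0.018 and 0.027 m and angle between each of last_a, last_b, last_c, last_d's own z axis and vertical below 0.12 rad and angle between the y axis of each of last_a, last_b, last_c, last_d and the y axis of bay_rack, either way round below 0.25 rad and linear speed of each of last_a, last_b, last_c, last_d below 0.02 m/s and angular speed of each of last_a, last_b, last_c, last_d below 0.2 rad/s and (x of last_a in the frame of bay_rack between -0.119 and -0.091 m or x of last_a in the frame of bay_rack between -0.049 and -0.021 m or x of last_a in the frame of bay_rack between 0.021 and 0.049 m or x of last_a in the frame of bay_rack between 0.091 and 0.119 m) and y of last_b in the frame of bay_rack between -0.02 and 0.016 m and z of last_b in the frame of bay_rack between 0.018 and 0.027 m and (x of last_b in the frame of bay_rack between -0.119 and -0.091 m or x of last_b in the frame of bay_rack between -0.049 and -0.021 m or x of last_b in the frame of bay_rack between 0.021 and 0.049 m or x of last_b in the frame of bay_rack between 0.091 and 0.119 m) and y of last_c in the frame of bay_rack between -0.02 and 0.016 m and z of last_c in the frame of bay_rack between 0.018 and 0.027 m and (x of last_c in the frame of bay_rack between -0.119 and -0.091 m or x of last_c in the frame of bay_rack between -0.049 and -0.021 m or x of last_c in the frame of bay_rack between 0.021 and 0.049 m or x of last_c in the frame of bay_rack between 0.091 and 0.119 m) and y of last_d in the frame of bay_rack between -0.02 and 0.016 m and z of last_d in the frame of bay_rack between 0.018 and 0.027 m and (x of last_d in the frame of bay_rack between -0.119 and -0.091 m or x of last_d in the frame of bay_rack between -0.049 and -0.021 m or x of last_d in the frame of bay_rack between 0.021 and 0.049 m or x of last_d in the frame of bay_rack between 0.091 and 0.119 m) and ((x of seat_b in the frame of seat_a above 0.03 m and x of last_b in the frame of last_a below -0.03 m) or (x of seat_b in the frame of seat_a below -0.03 m and x of last_b in the frame of last_a above 0.03 m)) and ((x of seat_c in the frame of seat_a above 0.03 m and x of last_c in the frame of last_a below -0.03 m) or (x of seat_c in the frame of seat_a below -0.03 m and x of last_c in the frame of last_a above 0.03 m)) and ((x of seat_d in the frame of seat_a above 0.03 m and x of last_d in the frame of last_a below -0.03 m) or (x of seat_d in the frame of seat_a below -0.03 m and x of last_d in the frame of last_a above 0.03 m)) and ((x of seat_c in the frame of seat_b above 0.03 m and x of last_c in the frame of last_b below -0.03 m) or (x of seat_c in the frame of seat_b below -0.03 m and x of last_c in the frame of last_b above 0.03 m)) and ((x of seat_d in the frame of seat_b above 0.03 m and x of last_d in the frame of last_b below -0.03 m) or (x of seat_d in the frame of seat_b below -0.03 m and x of last_d in the frame of last_b above 0.03 m)) and ((x of seat_d in the frame of seat_c above 0.03 m and x of last_d in the frame of last_c below -0.03 m) or (x of seat_d in the frame of seat_c below -0.03 m and x of last_d in the frame of last_c above 0.03 m))); the robot touches nothing.
It fails at once if a last topples (tilts by more than 0.9 rad) (angle between any of last_a, last_b, last_c, last_d's own z axis and vertical above 0.9 rad).
It fails at once if a last is dropped (out of the fingers and faster than 0.6 m/s: a fall of about 2 cm) ((linear speed of last_a above 0.6 m/s and contact force between last_a and the fingers below 0.1 N) or (linear speed of last_b above 0.6 m/s and contact force between last_b and the fingers below 0.1 N) or (linear speed of last_c above 0.6 m/s and contact force between last_c and the fingers below 0.1 N) or (linear speed of last_d above 0.6 m/s and contact force between last_d and the fingers below 0.1 N)).
It fails at once if the glue jar is moved by more than 30 mm or tilted by more than 0.3 rad (distance of glue_jar from where it was at the start of the episode above 0.03 m or angle between glue_jar's own z axis and vertical above 0.3 rad).
It also fails if it takes over 109 s, if anything falls off the work surface, if the arm or the gripper's body presses on something with over 40 N, if the wrist force passes 120 N, or if a joint passes its speed limit or range.

## Robot

A 7-joint arm with a two-finger parallel gripper is mounted at the origin on the work surface. World frame = base frame: x ahead of the robot, y to its left, z up, the work surface at z = 0. Lengths are in m, angles in rad, forces in N, time in s.
With the tool pointing down it reaches from about 0.425 to 0.925 m from the base axis. Payload 6.8 kg.
Tool frame: the origin (TCP) lies on the centre line of the jaws, within the pads' length; the fingertips stand 14 mm ahead of it and the grasp point (between the pads) lies 5 mm behind it; z points along the fingers, y is the line along which they close (so a half turn about z gives the same grasp; the last joint's range is limited). The gripper opens to 85 mm and grips with 20 to 120 N. Pads are 22 mm wide; open, the fingers measure 114 mm over their backs; the gripper's body (76 mm by 85 mm) begins 54 mm behind the grasp point. The pads swing forward as they close: fully open they stand 13 mm farther back than shut.
Start: joints at [1.071, 0.477, 0.022, 1.555, -0.011, 1.109, -0.083], TCP at [0.258, -0.624, 0.245] pointing down, gripper open.
Joint ranges: [-2.96, 2.96], [-0.34, 2.1], [-1.41, 1.46], [0.24, 2.44], [-1.37, 4.51], [0.17, 1.92], [-2.96, 2.96]. Speed limits (rad/s): [2.39, 2.39, 3.14, 3.14, 3.14, 3.14, 3.14].

## Interface

Orientations are given as a unit quaternion [w, x, y, z].
In Python, from station import bot gives the robot as it stands. The module is installed in compiled form; this text tells all that it offers.
- The arm moves only by the tool drive_tool, never from a script. Its argument "commands" is a list of rows, each an object with "hand": the opening, from 0 (shut) to 1 (fully open); "translation": the shift along the world's x, y, z in mm, a list of three; "angular": the turn, a rotation vector about the world's x, y, z in rad, a list of three. In form: [{"hand": hand, "translation": [tx, ty, tz], "angular": [ax, ay, az]}, ...]. A call has 1 to 12 rows; each row is the pose to reach, as a shift and turn from the pose commanded when the call began; what a row does not reach only later rows make up. A row lasts 1/8 s, in which the tool goes at most 62.5 mm and 10.7 degrees, less where a joint would pass 70% of its speed; a pose out of reach is approached as far as the arm can. A call with a gripper value outside its range is refused whole. The fingers move at their own pace and stop on an object; "force" is the grip in N (left out, the last holds). Time passes only in rows, so rows that repeat a pose let the fingers close. It gives the time, the measured TCP pose, the force, the opening and the grip force at its end, in the units of the state.
- bot.get_obs(): the state, without advancing time (a new reading comes with each control period).
- bot.read_camera(name): name is "scene" or "top" or "wrist"; returns the picture (420x560x3 uint8, red, green, blue); there is no depth.
- bot.camera_model(name): a dict with "fx", "fy", "cx", "cy" (pixels), "k1" (the pictures are not rectified: a ray, as slopes to the right and down, at radius r is drawn at 1 + k1 r^2 times it, then the intrinsics apply), "view" (4x4, takes a point from world to camera coordinates). Camera axes: x right, y up, looking along -z (the intrinsics and any distortion apply to the point x, -y, -z); pixel columns grow to the right and rows downward; lengths in m; the calibration is good to about 2 mm. A picture is of the moment at which its call begins: read the wrist's pose just before it. camera_model takes no time and is no camera call; for the wrist camera it gives the pose at the moment of the call.
- bot.hand_in(): hands the job in; it is judged then, once.
Trained networks look in the newest picture that a camera, given by its name, has taken for a name from the list of things; names that differ only in an ending like _2 or _b are one class to them, and where a whole thing is asked for, a point or a joint stands for the part that bears it (a point fixed in the world has none). Each returns a list of dicts, best first, with "score" (0 to 1); they miss things now and then, are a little off and sometimes report something else, mostly with a low value. They report only what shows in the picture. A call takes as long as a camera call. They do not tell look-alikes from the thing itself.
- bot.find_in(camera, query): "position" ([column, row] in pixels, amid what is visible of it).
- bot.outline_of(camera, query): "pixels" (420x560 bool, what is visible of it) and "position" ([column, row] in pixels, amid what is visible of it).
The state is a dict: "t": time; "q": joint angles; "joint_vel": joint speeds; "joint_torque": joint torques, N m; "eef_pos": TCP position; "tool_rot": TCP orientation; "contact_force": force on the tool from outside, world axes, zero at the start; "torque": the same for the moment, N m; "gripper_width": opening from 0.0 (shut) to 1.0 (fully open); "grasp_force": force on a finger pad.
Only numpy, scipy, OpenCV 4.12 (cv2) and the standard library are available. Lean on these libraries where they do the work, as an engineer would, in place of code of your own. Each camera call takes 0.05 s, during which the arm holds its last target. There are 200 camera calls.

## Working session

There is one attempt and no reset: what is moved stays moved. The work goes in short steps, Python scripts to look and compute and a tool call to move; the robot and the scene stay as the last step left them, time stands still between calls to the robot, and variables do not carry over. Pictures are saved under pics/ and viewed, at most 14 in all, crops included, and the job is handed in when it is done.

Besides the shell and the picture viewer there is one more tool, called after "Request:" in YAML: its name, and indented under it one key for each argument. drive_tool: Moves the arm, as the interface text tells. Its arguments: {"type":"object","properties":{"commands":{"type":"array","items":{"type":"object","properties":{"hand":{"type":"number"},"translation":{"type":"array","items":{"type":"number"}},"angular":{"type":"array","items":{"type":"number"}}}}},"force":{"type":"number"}},"required":["commands"]}

```bash
mkdir -p pics
cat > h.py <<'E'
import numpy as np, cv2
from station import bot
def snap(cam,fn=None):
    im=np.array(bot.read_camera(cam))
    if fn: cv2.imwrite('pics/'+fn,im[:,:,::-1])
    return im
def ray(m,px):
    u=np.array([(px[0]-m['cx'])/m['fx'],(px[1]-m['cy'])/m['fy']]); s=u.copy()
    for _ in range(20): s=u/(1+m['k1']*(s@s))
    V=np.array(m['view']); R=V[:3,:3]; c=-R.T@V[:3,3]
    return c,R.T@np.array([s[0],-s[1],-1.])
def at_z(m,px,z):
    c,d=ray(m,px); return c+d*(z-c[2])/d[2]
def proj(m,p):
    V=np.array(m['view']); q=V[:3,:3]@np.array(p)+V[:3,3]
    s=np.array([q[0],-q[1]])/-q[2]; s=s*(1+m['k1']*(s@s))
    return np.array([m['fx']*s[0]+m['cx'],m['fy']*s[1]+m['cy']])
E
python3 - <<'E'
from h import *
np.set_printoptions(precision=3,suppress=True)
o=bot.get_obs();print(o['t'],o['eef_pos'],o['tool_rot'],o['gripper_width'])
a=snap('top','top0.png');m=bot.camera_model('top');print(m)
for n in ['last_a','seat_a','bay_rack','glue_jar']:
    for r in bot.outline_of('top',n):
        px=r['pixels']; print(n,round(r['score'],2),np.array(r['position']),px.sum(),cv2.minAreaRect(np.argwhere(px)[:,::-1].astype(np.float32)), at_z(m,r['position'],.08 if 'last' in n else .03))
snap('scene','scene0.png')
E
```

```text
0.0 [ 0.258 -0.623  0.244] [-0.001  0.981  0.195 -0.   ] 1.0012333254834425
{'fx': 493.6140693941077, 'fy': 493.6140693941077, 'cx': 282.2321806732583, 'cy': 211.8024899602747, 'k1': -0.0976105074927094, 'view': array([[ 0.016, -1.   , -0.014, -0.079],
       [ 0.996,  0.015,  0.091, -0.537],
       [-0.091, -0.016,  0.996, -1.027],
       [ 0.   ,  0.   ,  0.   ,  1.   ]])}
last_a 0.94 [310.9 197.3] 868 ((310.8624267578125, 198.0413055419922), (19.156524658203125, 53.54249572753906), 73.3007583618164) [ 0.563 -0.129  0.08 ]
last_a 0.83 [435.1 160.2] 1110 ((436.4105529785156, 162.76358032226562), (53.52760696411133, 29.39213752746582), 42.70939636230469) [ 0.643 -0.383  0.08 ]
last_a 0.82 [295.6  97. ] 1104 ((300.4000549316406, 96.70001220703125), (55.007266998291016, 26.832815170288086), 26.56505012512207) [ 0.772 -0.096  0.08 ]
last_a 0.76 [324.5 260.7] 910 ((323.64434814453125, 263.70269775390625), (19.57952880859375, 58.14286804199219), 83.1572265625) [ 0.436 -0.158  0.08 ]
last_a 0.66 [385.9 339.4] 1052 ((383.95001220703125, 339.6499938964844), (62.929317474365234, 20.2385730743
[... 820 characters left out ...]
t_a 0.56 [302.5 222.2] 920 ((314.8161926269531, 230.99481201171875), (29.019115447998047, 70.66046905517578), 80.31121826171875) [ 0.516 -0.114  0.03 ]
bay_rack 0.63 [168.1 218.8] 11450 ((169.32313537597656, 214.40853881835938), (137.3768310546875, 87.13048553466797), 83.6598129272461) [0.519 0.172 0.03 ]
glue_jar 0.66 [235.1 104.1] 1157 ((237.0, 100.5), (41.0, 34.0), 90.0) [0.771 0.035 0.03 ]
glue_jar 0.52 [301.7 224.8] 819 ((314.2606506347656, 230.62911987304688), (28.442716598510742, 70.28587341308594), 80.09581756591797) [ 0.51  -0.113  0.03 ]
glue_jar 0.19 [315.8 230.4] 1083 ((315.75, 230.2500457763672), (21.187259674072266, 63.245548248291016), 71.56504821777344) [ 0.499 -0.143  0.03 ]
```

View pics/top0.png

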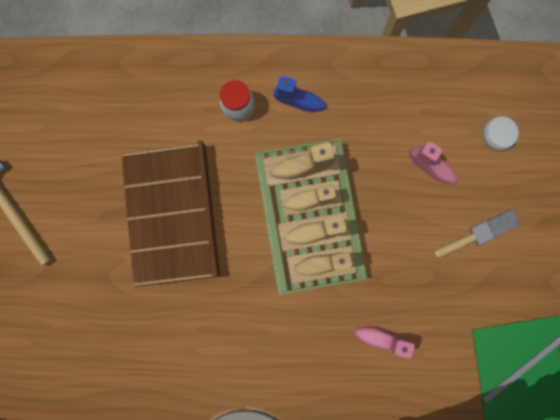

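View pics/scene0.png

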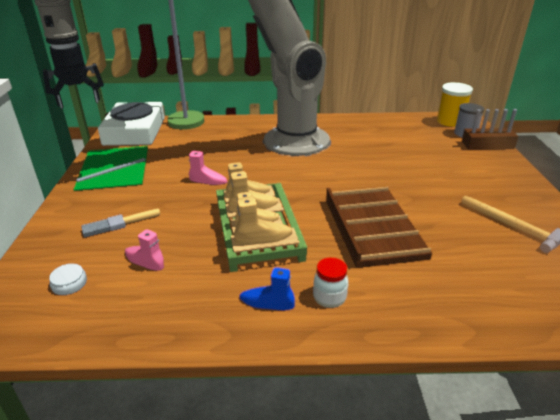

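The scene shows the green rack right of the forward line (stubs at about (342,262), (336,226), (326,192), (322,152)), with toes to the left. The dark rack is at (169,214), its heel board on the right, and the jar is at (235,97). Things that could be taken for a last are the blue one (300,97) and the pink ones (433,163) and (385,340). All stand off the green rack, so I'm leaving them out. By seat length, nearest to farthest, the order is b, c, a, d. Next is one close crop.

Run:
```python
from h import *
im=cv2.imread('pics/top0.png')
cv2.imwrite('pics/crop0.png',cv2.resize(im[130:300,115:375],None,fx=3,fy=3,interpolation=cv2.INTER_CUBIC))
```

```text
(no output)
```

View pics/crop0.png

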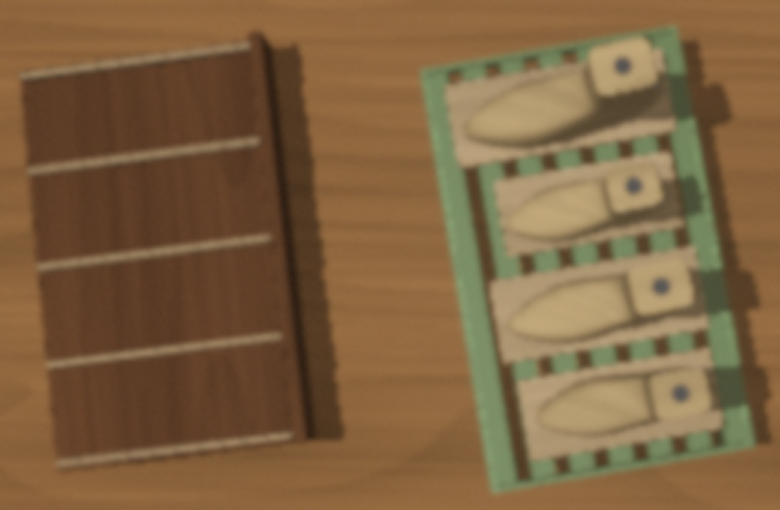

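Crop: the stub-top dots are d (623,66), a (634,186), c (661,287) and b (681,393). The five bay dividers run from left ends (22,76)…(57,464) to right ends (249,46)…(292,436), and the heel board is on the right. Next I'll fit both poses.

Run:
```python
from h import *
np.set_printoptions(precision=4,suppress=True)
m=bot.camera_model('top')
f=lambda p:np.array([(p[0]+.5)/3-.5+115,(p[1]+.5)/3-.5+130])
print('lasts')
P=[]
for n,p,h in [('b',(681,393),.09),('c',(661,287),.1),('a',(634,186),.08),('d',(623,66),.11)]:
    w=at_z(m,f(p),.051+h);P.append(w);print(n,w,np.hypot(*w[:2]))
P=np.array(P)[:,:2];print('gaps',np.diff(P,axis=0),np.linalg.norm(np.diff(P,axis=0),axis=1));d=P[3]-P[0];print('green yaw',np.arctan2(d[1],d[0]))
L=[(22,76),(30,171),(38,267),(48,365),(57,464)];R=[(249,46),(259,141),(271,239),(282,337),(292,436)]
A=np.array([at_z(m,f(p),.032)[:2] for p in L]);B=np.array([at_z(m,f(p),.032)[:2] for p in R])
print(A,B,np.linalg.norm(A-B,axis=1),np.linalg.norm(np.diff(A,axis=0),axis=1))
obj=np.array([[x,y] for y in(.130,-.045) for x in(.14,.07,0,-.07,-.14)]);W=np.vstack([A,B])
oc,wc=obj.mean(0),W.mean(0);U,S,Vt=np.linalg.svd((obj-oc).T@(W-wc));Rm=(U@Vt).T
t=wc-Rm@oc;print('rack',t,'yaw',np.arctan2(Rm[1,0],Rm[0,0]),'res mm',(W-(obj@Rm.T+t))*1e3)
for x in(-.105,-.035,.035,.105):
    q=Rm@[x,0]+t;print(x,q,np.hypot(*q))
o=bot.get_obs();from scipy.spatial.transform import Rotation as Ro
print(Ro.from_quat(np.roll(o['tool_rot'],-1)).as_matrix())
```

```text
lasts
b [ 0.4369 -0.1858  0.141 ] 0.47479489598684144
c [ 0.5025 -0.1718  0.151 ] 0.5310492047067277
a [ 0.5682 -0.156   0.131 ] 0.5892033102493642
d [ 0.6396 -0.1465  0.161 ] 0.656147993104046
gaps [[0.0655 0.0139]
 [0.0657 0.0158]
 [0.0714 0.0096]] [0.067  0.0676 0.0721]
green yaw 0.191657094649116
[[0.6558 0.2786]
 [0.5865 0.2691]
 [0.5175 0.2601]
 [0.448  0.2499]
 [0.3784 0.2408]] [[0.679  0.1133]
 [0.61   0.1037]
 [0.54   0.0929]
 [0.4709 0.083 ]
 [0.4018 0.0741]] [0.1669 0.1671 0.1687 0.1684 0.1683] [0.0699 0.0696 0.0703 0.0702]
rack [0.5347 0.1345] yaw 0.13849699629253587 res mm [[ 0.4535 -3.924 ]
 [ 0.4826 -3.7338]
 [ 0.8141 -3.1492]
 [ 0.5985 -3.6725]
 [ 0.3445 -3.0967]
 [-0.5788  4.0864]
 [-0.1837  4.1355]
 [-0.8599  2.9762]
 [-0.6419  2.8084]
 [-0.4289  3.5698]]
-0.105 [0.4307 0.12  ] 0.4470642243128686
-0.035 [0.5    0.1296] 0.5165281702529795
0.035 [0.5693 0.1393] 0.5861196811823632
0.105 [0.6387 0.149 ] 0.6557981478120682
[[ 0.9242  0.3818 -0.0003]
 [ 0.3818 -0.9242  0.0005]
 [-0.0001 -0.0006 -1.    ]]
```

Request:
drive_tool:
  commands:
    - {"hand": 1,"translation": [90,220,0],"angular": [0,0,-0.1]}
    - {"hand": 1,"translation": [179,437,0],"angular": [0,0,-0.2]}
    - {"hand": 1,"translation": [179,437,0],"angular": [0,0,-0.2]}
    - {"hand": 1,"translation": [179,437,0],"angular": [0,0,-0.2]}
    - {"hand": 1,"translation": [179,437,0],"angular": [0,0,-0.2]}
    - {"hand": 1,"translation": [179,437,0],"angular": [0,0,-0.2]}
    - {"hand": 1,"translation": [179,437,0],"angular": [0,0,-0.2]}
    - {"hand": 1,"translation": [179,437,0],"angular": [0,0,-0.2]}
    - {"hand": 1,"translation": [179,437,0],"angular": [0,0,-0.2]}
    - {"hand": 1,"translation": [179,437,0],"angular": [0,0,-0.2]}
    - {"hand": 1,"translation": [179,437,0],"angular": [0,0,-0.2]}
    - {"hand": 1,"translation": [179,437,0],"angular": [0,0,-0.2]}
  force: 50

```text
t: 1.8
eef_pos: [0.4364, -0.1879, 0.2453]
tool_rot: [0.0, 0.996, 0.095, -0.0]
contact_force: [0.8, 0.3, 0.2]
gripper_width: 1.004
grasp_force: 0.0
```

Run:
```python
from h import *
np.set_printoptions(precision=4,suppress=True)
o=bot.get_obs();print(o['t'],o['eef_pos'],o['tool_rot'],o['q'])
m=bot.camera_model('wrist');im=snap('wrist','w1.png')
for n,p in [('b',[ 0.4369,-0.1858,.141]),('c',[.5025,-.1718,.151]),('a',[.5682,-.156,.131]),('d',[.6396,-.1465,.161]),('tcp',o['eef_pos'])]: print(n,proj(m,p))
```

```text
1.8 [ 0.4364 -0.1879  0.2453] [ 0.0001  0.9955  0.0947 -0.0001] [ 0.4444  0.1567 -0.1873  2.0074  0.0352  0.9805 -1.1413]
b [279.9098 212.957 ]
c [277.5961 121.6989]
a [272.9465  18.3703]
d [ 278.2146 -153.9014]
tcp [283.0496 278.7944]
```

View pics/w1.png

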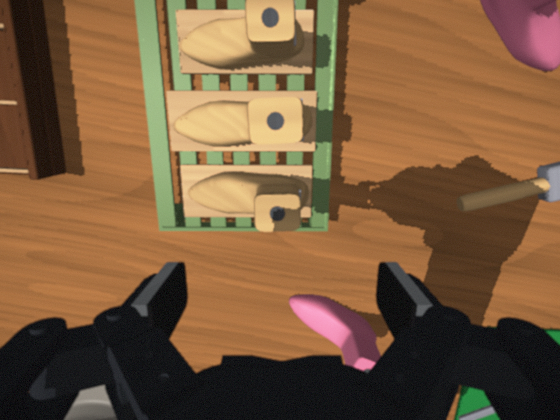

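The wrist view shows the stub dot of b at (278,214), c at (276,121) and a at (270,17). The predictions are within 3 px (about 1 mm), so the fit holds. Descending on b.

Request:
drive_tool:
  commands:
    - {"hand": 1,"translation": [0,2,-50],"angular": [0,0,0]}
    - {"hand": 1,"translation": [0,2,-90],"angular": [0,0,0]}
    - {"hand": 1,"translation": [0,2,-124],"angular": [0,0,0]}
    - {"hand": 1,"translation": [0,2,-124],"angular": [0,0,0]}
    - {"hand": 0.3,"translation": [0,2,-124],"angular": [0,0,0]}
    - {"hand": 0.2,"translation": [0,2,-124],"angular": [0,0,0]}
    - {"hand": 0.1,"translation": [0,2,-124],"angular": [0,0,0]}
    - {"hand": 0,"translation": [0,2,-124],"angular": [0,0,0]}
    - {"hand": 0,"translation": [0,2,-124],"angular": [0,0,0]}
    - {"hand": 0,"translation": [0,2,-124],"angular": [0,0,0]}
  force: 50

```text
t: 3.1
eef_pos: [0.4376, -0.185, 0.1226]
tool_rot: [0.0, 0.995, 0.096, 0.001]
contact_force: [-0.3, 1.3, 6.4]
gripper_width: 0.415
grasp_force: 49.2
```

Request:
drive_tool:
  commands:
    - {"hand": 0,"translation": [0,0,20],"angular": [0,0,0]}
    - {"hand": 0,"translation": [0,0,65],"angular": [0,0,0]}
    - {"hand": 0,"translation": [0,0,130],"angular": [0,0,0]}
    - {"hand": 0,"translation": [0,0,130],"angular": [0,0,0]}
    - {"hand": 0,"translation": [25,42,130],"angular": [0,0,0]}
    - {"hand": 0,"translation": [50,84,130],"angular": [0,0,-0.02]}
    - {"hand": 0,"translation": [78,130,130],"angular": [0,0,-0.03]}
    - {"hand": 0,"translation": [106,178,130],"angular": [0,0,-0.04]}
    - {"hand": 0,"translation": [134,225,130],"angular": [0,0,-0.053]}
    - {"hand": 0,"translation": [162,272,130],"angular": [0,0,-0.053]}
    - {"hand": 0,"translation": [185,311,130],"angular": [0,0,-0.053]}
    - {"hand": 0,"translation": [201,338,130],"angular": [0,0,-0.053]}

```text
t: 4.6
eef_pos: [0.6377, 0.1555, 0.2499]
tool_rot: [-0.0, 0.998, 0.07, -0.001]
contact_force: [-0.4, -0.4, -1.2]
gripper_width: 0.411
grasp_force: 50.4
```

Request:
drive_tool:
  commands:
    - {"hand": 0,"translation": [0,0,0],"angular": [0,0,0]}
    - {"hand": 0,"translation": [0,0,-30],"angular": [0,0,0]}
    - {"hand": 0,"translation": [0,0,-70],"angular": [0,0,0]}
    - {"hand": 0,"translation": [0,0,-110],"angular": [0,0,0]}
    - {"hand": 0,"translation": [0,0,-130],"angular": [0,0,0]}
    - {"hand": 0,"translation": [0,0,-130],"angular": [0,0,0]}
    - {"hand": 0,"translation": [0,0,-130],"angular": [0,0,0]}

```text
t: 5.48
eef_pos: [0.6388, 0.1533, 0.1229]
tool_rot: [-0.0, 0.998, 0.069, 0.001]
contact_force: [-0.7, -0.2, -1.4]
gripper_width: 0.418
grasp_force: 50.4
```

Run:
```python
from h import *
print(bot.get_obs()['eef_pos']);m=bot.camera_model('wrist');snap('wrist','w2.png')
c,s=np.cos(.1385),np.sin(.1385)
for x,y in [(.07,-.045),(.14,-.045),(.07,.13),(.14,.13),(.105,.09)]: print(x,y,proj(m,[.5347+c*x-s*y,.1355+s*x+c*y,.032]))
```

```text
[0.63877714 0.15329774 0.12293397]
0.07 -0.045 [346.4782106  264.58264209]
0.14 -0.045 [351.92860697 172.08440451]
0.07 0.13 [114.52451003 264.67838304]
0.14 0.13 [100.25896659 172.23528417]
0.105 0.09 [162.8684239  220.31123892]
```

View pics/w2.png

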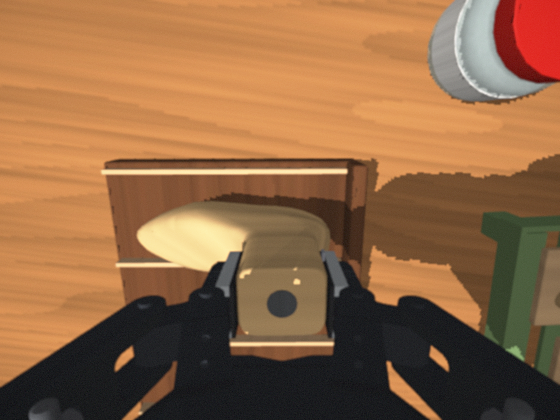

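The rack matches the model: far divider at row 172, next divider at row 265, heel face at column ~347. The last hangs over the far bay in line with it, and the jar is well clear. Lowering.

Request:
drive_tool:
  commands:
    - {"hand": 0,"translation": [0,0,-10],"angular": [0,0,0]}
    - {"hand": 0,"translation": [0,0,-20],"angular": [0,0,0]}
    - {"hand": 0,"translation": [0,0,-25],"angular": [0,0,0]}
    - {"hand": 0,"translation": [0,0,-28],"angular": [0,0,0]}
    - {"hand": 0,"translation": [0,0,-29],"angular": [0,0,0]}
    - {"hand": 0,"translation": [0,0,-30],"angular": [0,0,0]}
    - {"hand": 0,"translation": [0,0,-30],"angular": [0,0,0]}
    - {"hand": 0,"translation": [0,0,-30],"angular": [0,0,0]}

```text
t: 6.52
eef_pos: [0.6376, 0.1532, 0.0937]
tool_rot: [0.0, 0.998, 0.069, -0.0]
contact_force: [-7.4, -2.9, 15.8]
gripper_width: 0.415
grasp_force: 52.4
```

Request:
drive_tool:
  commands:
    - {"hand": 0.6,"translation": [0,0,1],"angular": [0,0,0]}
    - {"hand": 1,"translation": [0,0,1],"angular": [0,0,0]}
    - {"hand": 1,"translation": [0,0,1],"angular": [0,0,0]}
    - {"hand": 1,"translation": [0,0,40],"angular": [0,0,0]}
    - {"hand": 1,"translation": [0,0,100],"angular": [0,0,0]}
    - {"hand": 1,"translation": [0,0,150],"angular": [0,0,0]}
    - {"hand": 1,"translation": [-22,-54,150],"angular": [0,0,0]}
    - {"hand": 1,"translation": [-44,-108,150],"angular": [0,0,0.053]}
    - {"hand": 1,"translation": [-67,-162,150],"angular": [0,0,0.053]}
    - {"hand": 1,"translation": [-90,-216,150],"angular": [0,0,0.053]}
    - {"hand": 1,"translation": [-112,-270,150],"angular": [0,0,0.053]}
    - {"hand": 1,"translation": [-135,-325,150],"angular": [0,0,0.053]}

```text
t: 8.02
eef_pos: [0.502, -0.1735, 0.2414]
tool_rot: [0.0, 0.995, 0.096, 0.0]
contact_force: [0.4, -0.5, 0.3]
gripper_width: 0.999
grasp_force: 0.0
```

Request:
drive_tool:
  commands:
    - {"hand": 1,"translation": [0,0,0],"angular": [0,0,0]}
    - {"hand": 1,"translation": [0,0,0],"angular": [0,0,0]}
    - {"hand": 1,"translation": [0,0,0],"angular": [0,0,0]}

```text
t: 8.4
eef_pos: [0.5035, -0.1701, 0.2413]
tool_rot: [-0.0, 0.995, 0.097, 0.0]
contact_force: [-0.7, 0.1, -0.5]
gripper_width: 1.002
grasp_force: 0.0
```

Run:
```python
from h import *
print(bot.get_obs()['eef_pos']);snap('top','t1.png')
im=cv2.imread('pics/t1.png');cv2.imwrite('pics/t1c.png',cv2.resize(im[120:300,110:380],None,fx=2.9,fy=2.9,interpolation=cv2.INTER_CUBIC))
m=bot.camera_model('top')
for q in [(.6387,.150,.112)]: print((proj(m,q)-[110,120])*2.9)
```

```text
[ 0.50348655 -0.17010048  0.24125889]
[177.75373082 103.48087472]
```

View pics/t1c.png

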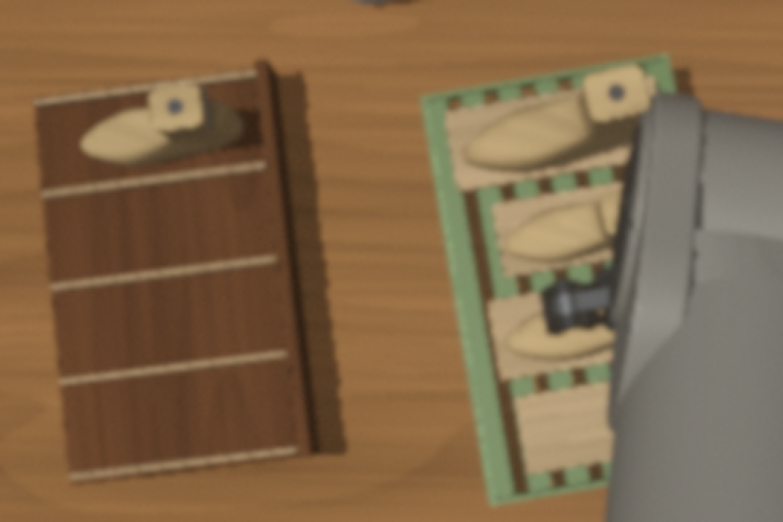

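b stands upright in the far bay, with its dot at (175,106) against (178,103) expected, about 2 mm off. Next c.

Request:
drive_tool:
  commands:
    - {"hand": 1,"translation": [-1,-1,-50],"angular": [0,0,0]}
    - {"hand": 1,"translation": [-1,-1,-90],"angular": [0,0,0]}
    - {"hand": 1,"translation": [-1,-1,-113],"angular": [0,0,0]}
    - {"hand": 1,"translation": [-1,-1,-113],"angular": [0,0,0]}
    - {"hand": 0.3,"translation": [-1,-1,-113],"angular": [0,0,0]}
    - {"hand": 0.2,"translation": [-1,-1,-113],"angular": [0,0,0]}
    - {"hand": 0.1,"translation": [-1,-1,-113],"angular": [0,0,0]}
    - {"hand": 0,"translation": [-1,-1,-113],"angular": [0,0,0]}
    - {"hand": 0,"translation": [-1,-1,-113],"angular": [0,0,0]}
    - {"hand": 0,"translation": [-1,-1,-113],"angular": [0,0,0]}

```text
t: 9.7
eef_pos: [0.5025, -0.1725, 0.1296]
tool_rot: [0.0, 0.995, 0.096, 0.001]
contact_force: [-1.0, 1.8, 5.6]
gripper_width: 0.444
grasp_force: 49.3
```

Request:
drive_tool:
  commands:
    - {"hand": 0,"translation": [0,0,20],"angular": [0,0,0]}
    - {"hand": 0,"translation": [0,0,65],"angular": [0,0,0]}
    - {"hand": 0,"translation": [0,0,130],"angular": [0,0,0]}
    - {"hand": 0,"translation": [0,0,130],"angular": [0,0,0]}
    - {"hand": 0,"translation": [8,40,130],"angular": [0,0,0]}
    - {"hand": 0,"translation": [18,90,130],"angular": [0,0,-0.02]}
    - {"hand": 0,"translation": [30,145,130],"angular": [0,0,-0.03]}
    - {"hand": 0,"translation": [41,200,130],"angular": [0,0,-0.04]}
    - {"hand": 0,"translation": [52,250,130],"angular": [0,0,-0.053]}
    - {"hand": 0,"translation": [60,290,130],"angular": [0,0,-0.053]}
    - {"hand": 0,"translation": [66,316,130],"angular": [0,0,-0.053]}
    - {"hand": 0,"translation": [66,316,130],"angular": [0,0,-0.053]}

```text
t: 11.2
eef_pos: [0.5669, 0.1459, 0.2573]
tool_rot: [-0.001, 0.997, 0.071, -0.001]
contact_force: [0.4, 0.6, -2.7]
gripper_width: 0.436
grasp_force: 50.1
```

Request:
drive_tool:
  commands:
    - {"hand": 0,"translation": [0,0,0],"angular": [0,0,0]}
    - {"hand": 0,"translation": [0,0,-30],"angular": [0,0,0]}
    - {"hand": 0,"translation": [0,0,-70],"angular": [0,0,0]}
    - {"hand": 0,"translation": [0,0,-110],"angular": [0,0,0]}
    - {"hand": 0,"translation": [0,0,-130],"angular": [0,0,0]}
    - {"hand": 0,"translation": [0,0,-140],"angular": [0,0,0]}
    - {"hand": 0,"translation": [0,0,-150],"angular": [0,0,0]}
    - {"hand": 0,"translation": [0,0,-155],"angular": [0,0,0]}
    - {"hand": 0,"translation": [0,0,-157],"angular": [0,0,0]}
    - {"hand": 0,"translation": [0,0,-158],"angular": [0,0,0]}
    - {"hand": 0,"translation": [0,0,-158],"angular": [0,0,0]}

```text
t: 12.58
eef_pos: [0.568, 0.1432, 0.1007]
tool_rot: [-0.0, 0.998, 0.069, 0.0]
contact_force: [-0.1, -0.4, -1.2]
gripper_width: 0.443
grasp_force: 50.1
```

Request:
drive_tool:
  commands:
    - {"hand": 0,"translation": [0,0,-1],"angular": [0,0,0]}
    - {"hand": 0,"translation": [0,0,-1.5],"angular": [0,0,0]}
    - {"hand": 0.6,"translation": [0,0,-1],"angular": [0,0,0]}
    - {"hand": 1,"translation": [0,0,0],"angular": [0,0,0]}
    - {"hand": 1,"translation": [0,0,0],"angular": [0,0,0]}
    - {"hand": 1,"translation": [0,0,40],"angular": [0,0,0]}
    - {"hand": 1,"translation": [0,0,100],"angular": [0,0,0]}
    - {"hand": 1,"translation": [0,0,145],"angular": [0,0,0]}
    - {"hand": 1,"translation": [0,-60,145],"angular": [0,0,0.053]}
    - {"hand": 1,"translation": [0,-120,145],"angular": [0,0,0.053]}
    - {"hand": 1,"translation": [0,-180,145],"angular": [0,0,0.053]}
    - {"hand": 1,"translation": [0,-240,145],"angular": [0,0,0.053]}

```text
t: 14.08
eef_pos: [0.5675, -0.0987, 0.2454]
tool_rot: [0.0, 0.995, 0.096, 0.0]
contact_force: [1.5, 0.5, 0.4]
gripper_width: 0.999
grasp_force: 0.0
```

Request:
drive_tool:
  commands:
    - {"hand": 1,"translation": [0,-59,0],"angular": [0,0,0]}
    - {"hand": 1,"translation": [0,-59,0],"angular": [0,0,0]}
    - {"hand": 1,"translation": [0,-59,0],"angular": [0,0,0]}
    - {"hand": 1,"translation": [0,-59,0],"angular": [0,0,0]}

```text
t: 14.58
eef_pos: [0.568, -0.1539, 0.2453]
tool_rot: [-0.0, 0.995, 0.097, 0.0]
contact_force: [0.4, 0.5, -0.5]
gripper_width: 0.998
grasp_force: 0.0
```

Request:
drive_tool:
  commands:
    - {"hand": 1,"translation": [0,-2,-50],"angular": [0,0,0]}
    - {"hand": 1,"translation": [0,-2,-100],"angular": [0,0,0]}
    - {"hand": 1,"translation": [0,-2,-130],"angular": [0,0,0]}
    - {"hand": 1,"translation": [0,-2,-130],"angular": [0,0,0]}
    - {"hand": 0.3,"translation": [0,-2,-130],"angular": [0,0,0]}
    - {"hand": 0.2,"translation": [0,-2,-130],"angular": [0,0,0]}
    - {"hand": 0.1,"translation": [0,-2,-130],"angular": [0,0,0]}
    - {"hand": 0,"translation": [0,-2,-130],"angular": [0,0,0]}
    - {"hand": 0,"translation": [0,-2,-130],"angular": [0,0,0]}
    - {"hand": 0,"translation": [0,-2,-130],"angular": [0,0,0]}

```text
t: 15.82
eef_pos: [0.5687, -0.1575, 0.1168]
tool_rot: [0.0, 0.995, 0.096, 0.001]
contact_force: [-1.2, 1.6, 7.3]
gripper_width: 0.392
grasp_force: 49.4
```

Request:
drive_tool:
  commands:
    - {"hand": 0,"translation": [0,0,20],"angular": [0,0,0]}
    - {"hand": 0,"translation": [0,0,65],"angular": [0,0,0]}
    - {"hand": 0,"translation": [0,0,130],"angular": [0,0,0]}
    - {"hand": 0,"translation": [0,0,130],"angular": [0,0,0]}
    - {"hand": 0,"translation": [-9,40,130],"angular": [0,0,0]}
    - {"hand": 0,"translation": [-20,85,130],"angular": [0,0,-0.02]}
    - {"hand": 0,"translation": [-32,135,130],"angular": [0,0,-0.03]}
    - {"hand": 0,"translation": [-44,185,130],"angular": [0,0,-0.04]}
    - {"hand": 0,"translation": [-55,232,130],"angular": [0,0,-0.053]}
    - {"hand": 0,"translation": [-64,270,130],"angular": [0,0,-0.053]}
    - {"hand": 0,"translation": [-69,291,130],"angular": [0,0,-0.053]}
    - {"hand": 0,"translation": [-69,291,130],"angular": [0,0,-0.053]}

```text
t: 17.32
eef_pos: [0.4978, 0.1346, 0.2448]
tool_rot: [-0.0, 0.997, 0.071, -0.0]
contact_force: [0.4, -0.9, -1.1]
gripper_width: 0.392
grasp_force: 49.8
```

Request:
drive_tool:
  commands:
    - {"hand": 0,"translation": [0,0,0],"angular": [0,0,0]}
    - {"hand": 0,"translation": [0,0,-30],"angular": [0,0,0]}
    - {"hand": 0,"translation": [0,0,-70],"angular": [0,0,0]}
    - {"hand": 0,"translation": [0,0,-110],"angular": [0,0,0]}
    - {"hand": 0,"translation": [0,0,-130],"angular": [0,0,0]}
    - {"hand": 0,"translation": [0,0,-140],"angular": [0,0,0]}
    - {"hand": 0,"translation": [0,0,-150],"angular": [0,0,0]}
    - {"hand": 0,"translation": [0,0,-155],"angular": [0,0,0]}
    - {"hand": 0,"translation": [0,0,-157],"angular": [0,0,0]}
    - {"hand": 0,"translation": [0,0,-158],"angular": [0,0,0]}
    - {"hand": 0,"translation": [0,0,-158],"angular": [0,0,0]}

```text
t: 18.7
eef_pos: [0.4991, 0.1333, 0.0878]
tool_rot: [-0.0, 0.998, 0.069, 0.0]
contact_force: [-1.2, -0.6, 1.8]
gripper_width: 0.394
grasp_force: 49.7
```

Request:
drive_tool:
  commands:
    - {"hand": 0,"translation": [0,0,-0.5],"angular": [0,0,0]}
    - {"hand": 0.6,"translation": [0,0,0],"angular": [0,0,0]}
    - {"hand": 1,"translation": [0,0,0],"angular": [0,0,0]}
    - {"hand": 1,"translation": [0,0,0],"angular": [0,0,0]}
    - {"hand": 1,"translation": [0,0,40],"angular": [0,0,0]}
    - {"hand": 1,"translation": [0,0,100],"angular": [0,0,0]}
    - {"hand": 1,"translation": [0,0,162],"angular": [0,0,0]}
    - {"hand": 1,"translation": [27,-54,162],"angular": [0,0,0.053]}
    - {"hand": 1,"translation": [54,-108,162],"angular": [0,0,0.053]}
    - {"hand": 1,"translation": [81,-162,162],"angular": [0,0,0.053]}
    - {"hand": 1,"translation": [108,-216,162],"angular": [0,0,0.053]}
    - {"hand": 1,"translation": [140,-280,162],"angular": [0,0,0.053]}

```text
t: 20.2
eef_pos: [0.6353, -0.1403, 0.2493]
tool_rot: [-0.0, 0.995, 0.096, 0.0]
contact_force: [0.8, 0.7, 0.7]
gripper_width: 1.005
grasp_force: 0.0
```

Request:
drive_tool:
  commands:
    - {"hand": 1,"translation": [0,0,0],"angular": [0,0,0]}
    - {"hand": 1,"translation": [0,0,0],"angular": [0,0,0]}
    - {"hand": 1,"translation": [0,0,0],"angular": [0,0,0]}
    - {"hand": 1,"translation": [0,0,0],"angular": [0,0,0]}

```text
t: 20.7
eef_pos: [0.6346, -0.1373, 0.2496]
tool_rot: [-0.0, 0.995, 0.097, 0.0]
contact_force: [0.8, -0.2, 0.6]
gripper_width: 0.998
grasp_force: 0.0
```

Request:
drive_tool:
  commands:
    - {"hand": 1,"translation": [5,-9,0],"angular": [0,0,0]}
    - {"hand": 1,"translation": [5,-9,0],"angular": [0,0,0]}
    - {"hand": 1,"translation": [5,-9,-50],"angular": [0,0,0]}
    - {"hand": 1,"translation": [5,-9,-50],"angular": [0,0,0]}

```text
t: 21.2
eef_pos: [0.6369, -0.1476, 0.1957]
tool_rot: [-0.001, 0.995, 0.096, -0.004]
contact_force: [-0.4, 0.1, 0.6]
gripper_width: 1.003
grasp_force: 0.0
```

Request:
drive_tool:
  commands:
    - {"hand": 1,"translation": [1,0,-30],"angular": [0,0,0]}
    - {"hand": 1,"translation": [1,0,-55],"angular": [0,0,0]}
    - {"hand": 1,"translation": [1,0,-63],"angular": [0,0,0]}
    - {"hand": 1,"translation": [1,0,-63],"angular": [0,0,0]}
    - {"hand": 0.3,"translation": [1,0,-63],"angular": [0,0,0]}
    - {"hand": 0.2,"translation": [1,0,-63],"angular": [0,0,0]}
    - {"hand": 0.1,"translation": [1,0,-63],"angular": [0,0,0]}
    - {"hand": 0,"translation": [1,0,-63],"angular": [0,0,0]}
    - {"hand": 0,"translation": [1,0,-63],"angular": [0,0,0]}
    - {"hand": 0,"translation": [1,0,-63],"angular": [0,0,0]}

```text
t: 22.45
eef_pos: [0.6412, -0.1472, 0.1374]
tool_rot: [-0.0, 0.995, 0.096, 0.001]
contact_force: [-1.6, 1.7, 5.3]
gripper_width: 0.468
grasp_force: 49.9
```

Request:
drive_tool:
  commands:
    - {"hand": 0,"translation": [0,0,20],"angular": [0,0,0]}
    - {"hand": 0,"translation": [0,0,70],"angular": [0,0,0]}
    - {"hand": 0,"translation": [0,0,120],"angular": [0,0,0]}
    - {"hand": 0,"translation": [0,0,120],"angular": [0,0,0]}
    - {"hand": 0,"translation": [-25,33,120],"angular": [0,0,0]}
    - {"hand": 0,"translation": [-57,74,120],"angular": [0,0,-0.02]}
    - {"hand": 0,"translation": [-90,117,120],"angular": [0,0,-0.03]}
    - {"hand": 0,"translation": [-123,160,120],"angular": [0,0,-0.04]}
    - {"hand": 0,"translation": [-155,201,120],"angular": [0,0,-0.053]}
    - {"hand": 0,"translation": [-185,239,120],"angular": [0,0,-0.053]}
    - {"hand": 0,"translation": [-210,271,120],"angular": [0,0,-0.053]}
    - {"hand": 0,"translation": [-210,271,120],"angular": [0,0,-0.053]}

```text
t: 23.95
eef_pos: [0.4285, 0.1254, 0.2563]
tool_rot: [0.0, 0.997, 0.072, -0.0]
contact_force: [-0.1, -0.7, -1.7]
gripper_width: 0.464
grasp_force: 51.2
```

Request:
drive_tool:
  commands:
    - {"hand": 0,"translation": [0,0,0],"angular": [0,0,0]}
    - {"hand": 0,"translation": [0,0,-30],"angular": [0,0,0]}
    - {"hand": 0,"translation": [0,0,-70],"angular": [0,0,0]}
    - {"hand": 0,"translation": [0,0,-105],"angular": [0,0,0]}
    - {"hand": 0,"translation": [0,0,-105],"angular": [0,0,0]}
    - {"hand": 0,"translation": [0,0,-105],"angular": [0,0,0]}

```text
t: 24.7
eef_pos: [0.4318, 0.123, 0.1522]
tool_rot: [-0.0, 0.998, 0.069, 0.001]
contact_force: [-0.5, 0.8, -2.0]
gripper_width: 0.466
grasp_force: 51.1
```

Request:
drive_tool:
  commands:
    - {"hand": 0,"translation": [0,0,-20],"angular": [0,0,0]}
    - {"hand": 0,"translation": [0,0,-34],"angular": [0,0,0]}
    - {"hand": 0,"translation": [0,0,-40],"angular": [0,0,0]}
    - {"hand": 0,"translation": [0,0,-43],"angular": [0,0,0]}
    - {"hand": 0,"translation": [0,0,-44],"angular": [0,0,0]}
    - {"hand": 0,"translation": [0,0,-44],"angular": [0,0,0]}
    - {"hand": 0,"translation": [0,0,-44],"angular": [0,0,0]}

```text
t: 25.58
eef_pos: [0.4313, 0.1234, 0.1083]
tool_rot: [0.0, 0.998, 0.069, 0.001]
contact_force: [-1.1, -0.3, 5.5]
gripper_width: 0.466
grasp_force: 51.0
```

Contact made, so release and retreat to the right at height.

Request:
drive_tool:
  commands:
    - {"hand": 0.6,"translation": [0,0,0],"angular": [0,0,0]}
    - {"hand": 1,"translation": [0,0,0],"angular": [0,0,0]}
    - {"hand": 1,"translation": [0,0,0],"angular": [0,0,0]}
    - {"hand": 1,"translation": [0,0,40],"angular": [0,0,0]}
    - {"hand": 1,"translation": [0,0,90],"angular": [0,0,0]}
    - {"hand": 1,"translation": [0,0,140],"angular": [0,0,0]}
    - {"hand": 1,"translation": [10,-55,140],"angular": [0,0,0]}
    - {"hand": 1,"translation": [20,-110,140],"angular": [0,0,0]}
    - {"hand": 1,"translation": [30,-165,140],"angular": [0,0,0]}
    - {"hand": 1,"translation": [40,-220,140],"angular": [0,0,0]}
    - {"hand": 1,"translation": [50,-275,140],"angular": [0,0,0]}
    - {"hand": 1,"translation": [50,-330,140],"angular": [0,0,0]}

```text
t: 27.08
eef_pos: [0.4812, -0.2085, 0.2473]
tool_rot: [0.0, 0.998, 0.07, 0.0]
contact_force: [0.0, -0.1, -0.4]
gripper_width: 1.003
grasp_force: 0.0
```

Run:
```python
from h import *
snap('top','t2.png');m=bot.camera_model('top')
im=cv2.imread('pics/t2.png');cv2.imwrite('pics/t2c.png',cv2.resize(im[70:300,90:350],None,fx=2.6,fy=2.6,interpolation=cv2.INTER_CUBIC))
for n,x,h in [('b',.105,.09),('c',.035,.1),('a',-.035,.08),('d',-.105,.11)]:
    c,s=np.cos(.1385),np.sin(.1385);print(n,(proj(m,[.5347+c*x,.1355+s*x,.022+h])-[90,70])*2.6)
print(bot.get_obs()['t'],bot.get_obs()['eef_pos'])
```

```text
b [211.37021046 222.78301336]
c [217.25369824 310.99320623]
a [232.5985206  405.02650444]
d [233.56103473 497.01318623]
27.125 [ 0.47946623 -0.21728904  0.24713762]
```

View pics/t2c.png

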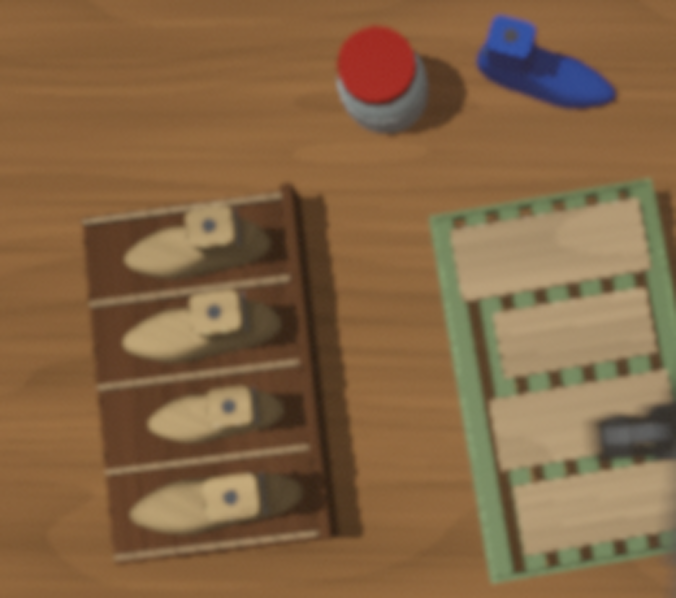

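All four lasts stand upright, one to a bay. Their dots are at (209,226), (214,313), (229,407) and (231,497), within about 3 mm of the bay centres. The jar is in place and the arm is clear.

```bash
python3 -c "
from station import bot
print(bot.hand_in())"
```

```text
the job is handed in; nothing more can be done
None
```

The job is handed in: all four lasts stand upright in the dark rack in reverse order (b, c, a, d from farthest bay to nearest), within about 3 mm of the bay centres in the last picture, after about 27 of the 109 s and with the glue jar untouched; the hand-in returned no verdict.

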